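# Load the parcel-tape roll on its stand with the spindle

## Task

Take the metal spindle by its handle, feel its rod gently through the off-centre hole of the tape roll, from its open side, as it lies in its wooden rest, and lift the roll out on the rod without touching it with the gripper or pushing hard. Carry it to the plywood stand, lower the rod gently into both notches so that the roll hangs between the two uprights with the handle outside, and let go. Leave everything else on the desk where it is.

Things in the scene. Friction and masses are not known exactly. Their poses are not given: they have to be found in the camera images.
- spindle_handle (a point): Centre of the spindle's handle, a grey metal bar 70 x 18 x 24 mm (long, wide, high; grip across the 18), lying on the desk. Coaxial steel rod, 10 mm thick, runs from its end (the shoulder, x = 35 mm; too big for any hole or notch here) to x = 135 mm, last 6 mm tapering to 6 mm thick. x points from handle to rod tip, z up. Whole spindle 0.1 kg.
- spindle_mid (a point): Point on the rod's axis 47 mm from the shoulder (82 mm from the handle's centre): roll and stand are to be centred near it. Axes as spindle_handle.
- spindle_tip (a point): Centre of the rod's flat end face, 100 mm from the shoulder. Same axes.
- roll_center (a point): Centre of the loose brown tape roll, 76 mm across, 0.1 to 0.25 kg; pale wooden core, flat ends 23 mm either side. x: roll's level axis, from the free face (rod enters) to the face at the stop posts. One straight 14 mm hole right through, parallel to x, its centre 6 mm off the axis, up, down, sideways or between: which way differs each time, is not measured, must be seen or felt.
- keeper: Fixed wooden rest in which the roll stands on its rim; origin on the desk under the roll, x as the roll's, z up. Floor 6 mm thick; side rails 18 mm high, 30 to 38 mm off the axis; two rigid stop posts 62 mm high behind the roll (x = 24.5 to 36.5 mm, 20 to 32 mm to each side), the rod passes between them. Open in front of the free face and above.
- stand_seat (a point): On the axis of the seated rod, midway between the two uprights of the fixed plywood stand, 65 mm above the desk; x level along the rod's seat, z up; handle at either end. Uprights 10 mm thick, 50 wide, centred at x = -36 and +36 mm; notches open upward, 14 mm wide, rigid floor 5 mm below this point, straight to 9 mm above it, then flared, top 90 mm above the desk. Base 110 x 80 x 10 mm.
- cup: White ceramic cup, 72 mm wide, 75 mm high, bystander; origin under its centre.
- bottle: Steel bottle, 66 mm wide, 210 mm high, bystander; origin under its centre.
- top: Wooden spinning top standing on its stem, 52 mm wide, 52 mm high, bystander; origin under its centre.
- eraser: Eraser 45 x 20 x 12 mm, bystander; origin under its centre.
- glue: White glue stick standing up, 22 mm wide, 85 mm high, bystander; origin under its centre.
- sharpener: Metal sharpener 28 x 18 x 14 mm, bystander; origin under its centre.
There are look-alikes about, which are no part of the job. What is shaped like the part that bears stand_seat but blue, orange or purple is not meant.

How it is judged:
By the outcome, as a careful person would: the job done as asked, in the order asked, and still so for the second after the job is handed in, with the robot touching nothing.
It also fails if it takes over 72 s, if anything falls off the work surface, if the arm or the gripper's body presses on something with over 40 N, if the wrist force passes 120 N, or if a joint passes its speed limit or range.

## Robot

A 6-joint arm with a two-finger parallel gripper is mounted at the origin on the work surface. World frame = base frame: x ahead of the robot, y to its left, z up, the work surface at z = 0. Lengths are in m, angles in rad, forces in N, time in s.
With the tool pointing down it reaches from about 0.425 to 0.95 m from the base axis. Payload 3.5 kg.
Tool frame: the origin (TCP) lies between the finger pads; the fingertips stand 25 mm ahead of it and the grasp point (between the pads) lies 6 mm ahead of it (ctrl.finger_overhang is the distance from the TCP to the fingertips, in m); x points along the fingers, y is the direction in which the jaws open and shut, and the axes are right-handed (so a half turn about x gives the same grasp; the last joint's range is limited). The gripper opens to 85 mm and grips with 20 to 120 N. Pads are 22 mm wide; open, the fingers measure 114 mm over their backs; the gripper's body (76 mm by 85 mm) begins 54 mm behind the grasp point. The pads swing forward as they close: fully open they stand 13 mm farther back than shut.
Start: joints at [0.976, 0.286, 1.577, -0, 1.279, -0.15], TCP at [0.29, 0.609, 0.256] pointing down, gripper open.
Joint ranges: [-2.77, 2.77], [-0.9, 2.22], [0.21, 2.48], [-1.53, 4.67], [0.24, 2.81], [-2.84, 2.84]. Speed limits (rad/s): [2.79, 2.79, 3.14, 3.14, 3.14, 3.14].

## Interface

Orientations are given as a unit quaternion [x, y, z, w].
In Python, from plant import ctrl gives the robot as it stands.
- The arm moves only by the tool play_rows, never from a script. Its argument "targets" is a list of rows, each an object with "delta_pos": the shift along the world's x, y, z normalised to -1 to 1, where 1 is 1000 mm, a list of three; "delta_rot": the turn, a rotation vector about the world's x, y, z normalised to -1 to 1, where 1 is pi rad, a list of three; "claw": the finger opening in mm, from 0 to 85.4. In form: [{"delta_pos": [tx, ty, tz], "delta_rot": [wx, wy, wz], "claw": claw}, ...]. A call has 1 to 20 rows; each row is the pose to reach, as a shift and turn from the pose measured when the call began, turning the shorter way round; what a row does not reach only later rows make up. A row lasts 1/12 s, in which the tool goes at most 41.7 mm and 7.16 degrees, less where a joint would pass 70% of its speed; a pose out of reach is approached as far as the arm can. A call with a number of a shift or a turn outside -1 to 1 is refused whole. A call with a gripper value outside its range is refused whole. The fingers move at their own pace and stop on an object; "newtons" is the grip in N (left out, the last holds). Time passes only in rows, so rows that repeat a pose let the fingers close. It gives the time, the measured TCP pose, the force and the opening at its end, in the units of the state.
- ctrl.get_state(): the state, without advancing time (a new reading comes with each control period).
- ctrl.read_camera(name): name is "scene" or "top"; returns the picture (480x640x3 uint8, blue, green, red); there is no depth.
- ctrl.calibration(name): a dict with "fx", "fy", "cx", "cy" (pixels), "camera_from_world" (4x4, takes a point from world to camera coordinates). Camera axes: x right, y down, z forward; pixel columns grow to the right and rows downward; lengths in m; the calibration is good to about 2 mm. A picture is of the moment at which its call begins. calibration takes no time and is no camera call.
- ctrl.sign_off(): hands the job in, once; it reports no verdict.
The state is a dict: "time": time; "qpos": joint angles; "dq": joint speeds; "joint_efforts": joint torques, N m; "eef_pos": TCP position; "tcp_rot": TCP orientation; "contact_force": force on the tool from outside, world axes, zero at the start; "wrist_torque": the same for the moment, N m; "opening": opening from 0.0 (shut) to 1.0 (fully open).
Only numpy, scipy, OpenCV 4.12 (cv2) and the standard library are available. Lean on these libraries where they do the work, as an engineer would, in place of code of your own. Each camera call takes 0.05 s, during which the arm holds its last target. There are 200 camera calls.

## Working session

There is one attempt and no reset: what is moved stays moved. The work goes in short steps, Python scripts to look and compute and a tool call to move; the robot and the scene stay as the last step left them, time stands still between calls to the robot, and variables do not carry over. Pictures are saved under pics/ and viewed, about 8 in all and at most 12, crops included, and the job is handed in when it is done.

Besides the shell and the picture viewer there is one more tool, called after "Request:" as name(argument=value, ...), one argument or row to a line, values as JSON. play_rows: Moves the arm, as the interface text tells. Its arguments: {"type":"object","properties":{"targets":{"type":"array"},"newtons":{"type":"number"}},"required":["targets"]}

```bash
mkdir -p pics; ls; python3 - <<'E'
from plant import ctrl
import cv2,json
for n in("scene","top"):
    cv2.imwrite(f"pics/{n}0.png",ctrl.read_camera(n)); c=ctrl.calibration(n); print(n,c)
print(ctrl.get_state(),ctrl.finger_overhang)
E
```

```text
pics
scene {'fx': 443.1739399119157, 'fy': 443.1739399119157, 'cx': 319.88365043669467, 'cy': 230.55951413910694, 'camera_from_world': array([[-8.52026980e-01,  5.23496764e-01, -1.07850056e-03,
         4.94787055e-01],
       [ 3.06291309e-01,  4.96837303e-01, -8.11996508e-01,
        -1.25467293e-01],
       [-4.24541705e-01, -6.92173268e-01, -5.83661296e-01,
         1.44392092e+00],
       [ 0.00000000e+00,  0.00000000e+00,  0.00000000e+00,
         1.00000000e+00]])}
top {'fx': 559.7696247938097, 'fy': 559.7696247938097, 'cx': 317.39331729812983, 'cy': 247.6012921326339, 'camera_from_world': array([[ 1.54168876e-02, -9.99875465e-01,  3.37256562e-03,
         4.35886737e-03],
       [-9.78645326e-01, -1.57808358e-02, -2.04949485e-01,
         5.78553561e-01],
       [ 2.04977183e-01, -1.40862416e-04, -9.78766742e-01,
         1.11482988e+00],
       [ 0.00000000e+00,  0.00000000e+00,  0.00000000e+00,
         1.00000000e+00]])}
{'time': 0.1, 'qpos': array([ 9.75980927e-01,  2.87126124e-01,  1.57804741e+00,  3.76906294e-06,
        1.27863863e+00, -1.50008826e-01]), 'dq': array([ 0.00108162, -0.00126586, -0.00316348,  0.00072237, -0.00076707,
        0.00054225]), 'joint_efforts': array([-3.77653059e-04, -4.07297802e+01, -2.93698543e+01, -1.84579740e-04,
        3.43324326e-03,  3.07841299e-07]), 'eef_pos': array([0.29010444, 0.60886376, 0.25504365]), 'tcp_rot': array([ 0.15523944,  0.68997706, -0.15670036,  0.68940363]), 'contact_force': array([ 0.11177486,  0.56186593, -0.52557995]), 'wrist_torque': array([-0.00056063, -0.00187795,  0.00211513]), 'opening': 1.0033001334474574} 0.025
```

View pics/top0.png

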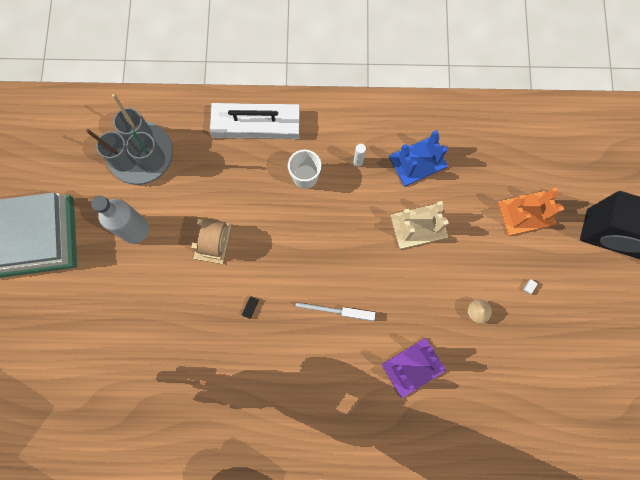

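View pics/scene0.png

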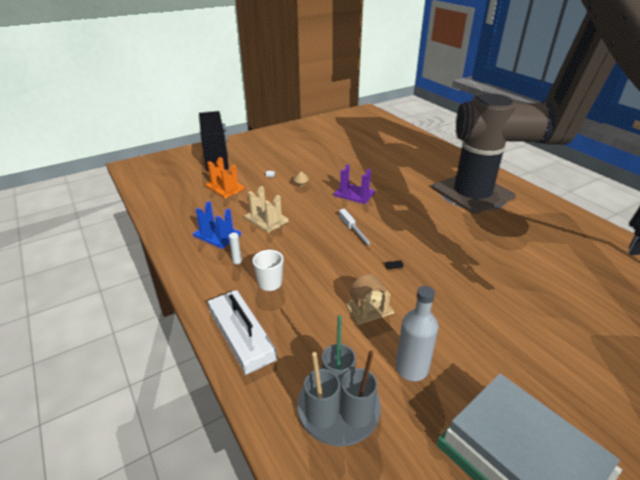

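```bash
python3 - <<'E'
import cv2,numpy as np
t=cv2.imread("pics/top0.png");s=cv2.imread("pics/scene0.png")
def cr(i,x,y,w,h,k): return cv2.resize(i[y:y+h,x:x+w],(w*k,h*k),interpolation=cv2.INTER_CUBIC)
a=cr(t,180,205,66,50,6);b=cr(s,340,265,66,50,6)
c=cr(t,290,292,100,38,4);d=cr(t,385,195,66,60,6)[:300]
o=np.zeros((600,800,3),np.uint8)
o[:300,:396]=a;o[:300,400:796]=b;o[300:452,:400]=c;o[300:,400:796]=d[:300]
cv2.imwrite("pics/c1.png",o)
E
```

```text
(no output)
```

View pics/c1.png

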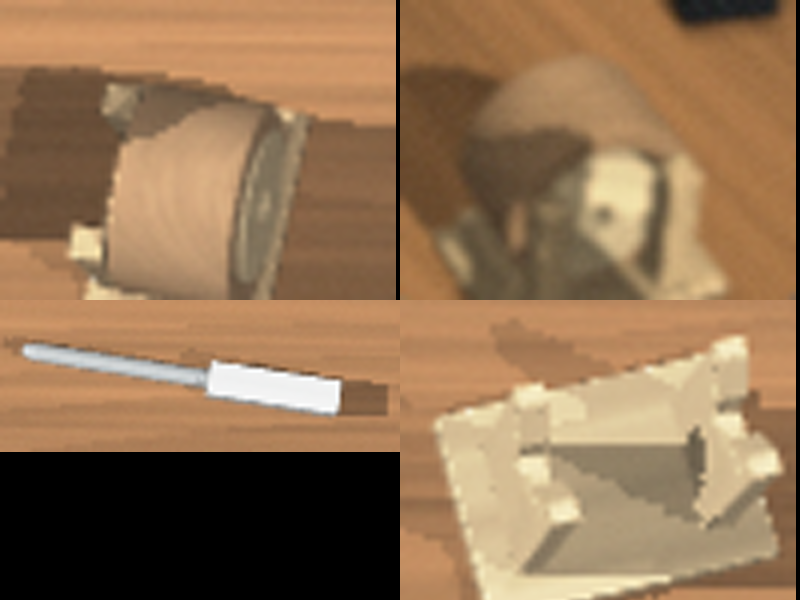

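```bash
cat > h.py <<'E'
import numpy as np,cv2
from plant import ctrl
from scipy.spatial.transform import Rotation as R
C={n:ctrl.calibration(n) for n in("scene","top")}
def proj(n,P):
    c=C[n];T=c["camera_from_world"];p=np.atleast_2d(P)@T[:3,:3].T+T[:3,3]
    return np.c_[c["fx"]*p[:,0]/p[:,2]+c["cx"],c["fy"]*p[:,1]/p[:,2]+c["cy"]]
def back(n,uv,z):
    c=C[n];T=c["camera_from_world"];d=T[:3,:3].T@[(uv[0]-c["cx"])/c["fx"],(uv[1]-c["cy"])/c["fy"],1]
    o=-T[:3,:3].T@T[:3,3];return o+d*(z-o[2])/d[2]
def place(pose,P):
    x,y,a=pose;P=np.atleast_2d(P);c,s=np.cos(a),np.sin(a)
    return np.c_[x+c*P[:,0]-s*P[:,1],y+s*P[:,0]+c*P[:,1],P[:,2]]
def box(x0,x1,y0,y1,z0,z1): return np.array([[x,y,z] for x in(x0,x1) for y in(y0,y1) for z in(z0,z1)])/1000
def cyl(x0,x1,r,zc,n=48,yc=0):
    t=np.linspace(0,2*np.pi,n);return np.array([[x,yc+r*np.cos(a),zc+r*np.sin(a)] for x in(x0,x1) for a in t])/1000
def sil(n,pose,parts,shape=(480,640),k=4):
    # antialiased silhouette
    m=np.zeros((shape[0]*k,shape[1]*k),np.uint8)
    for p in parts:
        q=((proj(n,place(pose,p))+.5)*k-.5)
        cv2.fillConvexPoly(m,cv2.convexHull(np.round(q*16).astype(np.int32)),255,shift=4)
    return cv2.resize(m,shape[::-1],interpolation=cv2.INTER_AREA)/255.
def prong(x0,x1,s):
    # one half of an upright: shaft to notch top, flare taken to 2 mm
    return [box(x0,x1,*sorted((s*7,s*25)),10,74),np.array([[x,s*y,z] for x in(x0,x1) for y,z in((7,74),(25,74),(12,90),(25,90))])/1000]
stand=[box(-55,55,-40,40,0,10)]+[box(a,b,-25,25,10,60) for a,b in((-41,-31),(31,41))]+sum([prong(a,b,s) for a,b in((-41,-31),(31,41)) for s in(1,-1)],[])
spin=[box(-35,35,-9,9,0,24),cyl(35,129,5,12),np.array([[.135,.003*np.cos(t),.012+.003*np.sin(t)] for t in np.linspace(0,6.28,24)]+[[.129,.005*np.cos(t),.012+.005*np.sin(t)] for t in np.linspace(0,6.28,24)])]
E
python3 - <<'E'
from h import *
from scipy.optimize import minimize
I={n:cv2.imread(f"pics/{n}0.png") for n in C}
# posts
a,b=back("top",(200.3,221.7),.062),back("top",(194.3,245.3),.062);print("posts",a,b,np.linalg.norm(a-b))
d=(a-b)/np.linalg.norm(a-b);  # roll y is b-a... x=+y-ish
yaw=np.arctan2(d[1],d[0])+np.pi/2; ctr=(a+b)/2-.0305*np.array([np.cos(yaw),np.sin(yaw),0]);print("keeper",ctr,np.degrees(yaw))
# stand
L=(back("top",(406.7,210.5),.09)+back("top",(412,229.7),.09))/2;Rr=(back("top",(440,203.3),.09)+back("top",(445.8,221.7),.09))/2
v=L-Rr;print("stand",(L+Rr)/2,np.linalg.norm(v),np.degrees(np.arctan2(v[1],v[0])))
h=back("top",(290+275/4,292+87/4),.018);tp=back("top",(290+25/4,292+50/4),.012);v=tp-h;print("spin",h,tp,np.linalg.norm(v))
def fit(name,parts,p0,lab,views):
    tot=[]
    for n in views:
        hsv=cv2.cvtColor(I[n],cv2.COLOR_BGR2Lab).astype(float)
        s0=sil(n,p0,parts);u=cv2.dilate(s0,np.ones((9,9)))>0
        core=cv2.erode(s0,np.ones((3,3)))>.9
        ring=(cv2.dilate(s0,np.ones((21,21)))>0)&~(cv2.dilate(s0,np.ones((9,9)))>0)
        # soft membership from chroma
        f=lab(hsv,core,ring);tot.append((n,f,u))
    def cost(q):
        p=np.array(p0)+q*[.001,.001,.01]
        return sum(((sil(n,p,parts)-f)[u]**2).mean() for n,f,u in tot)
    best=min((minimize(cost,s,method="Nelder-Mead",options=dict(initial_simplex=np.array(s)+np.array([[0,0,0],[4,0,0],[0,4,0],[0,0,6]]))) for s in([0,0,0],[-2,-2,-3],[2,2,3])),key=lambda r:r.fun)
    p=np.array(p0)+best.x*[.001,.001,.01];print(name,views,p[:2],np.degrees(p[2]),best.fun);return p
def chroma(h,core,ring):
    f=h[...,1:]; a=np.median(f[core],0);b=np.median(f[ring],0);w=a-b
    return np.clip(((f-b)@w)/(w@w),0,1)
v=L-Rr;ps=[*((L+Rr)/2)[:2],np.arctan2(v[1],v[0])]
v=tp-h;pp=[*h[:2],np.arctan2(v[1],v[0])]
for vs in(["top"],["scene"],["top","scene"]):
    fit("stand",stand,ps,chroma,vs);fit("spin",spin,pp,chroma,vs)
print("tool",R.from_quat(ctrl.get_state()["tcp_rot"]).as_matrix().round(3))
E
```

```text
posts [0.62991614 0.26182103 0.062     ] [0.57874381 0.2714091  0.062     ] 0.0520628326938882
keeper [0.59871298 0.23663675 0.062     ] 79.38763474254463
stand [ 0.64199434 -0.21050448  0.09      ] 0.07199417068188925 103.98241604343146
spin [ 0.44513543 -0.0765331   0.018     ] [0.4633144  0.05680121 0.012     ] 0.13470157258651838
stand ['top'] [ 0.64197328 -0.21048275] 104.51694899168149 0.02700494301447419
spin ['top'] [ 0.44567711 -0.07497358] 82.0959136698579 0.005535215330864005
stand ['scene'] [ 0.64208234 -0.20742107] 105.11326079367257 0.025713458450254616
spin ['scene'] [ 0.44309477 -0.07351538] 81.69684367426154 0.024895457464255807
stand ['top', 'scene'] [ 0.64168564 -0.20988127] 104.58463554056758 0.05768691696483727
spin ['top', 'scene'] [ 0.44529862 -0.07504738] 81.98265456617315 0.04078033166352542
tool [[-0.001  0.43   0.903]
 [-0.002  0.903 -0.43 ]
 [-1.    -0.002 -0.   ]]
```

```bash
python3 - <<'E'
from h import *
kp=(.5987,.2366,np.radians(79.4))
for n,x in(("scene",23),("top",-23)):
    print(n,"centre",proj(n,place(kp,[[x/1000,0,.044]])).round(1))
    for k in range(8):
        a=k*np.pi/4;print(k*45,proj(n,place(kp,[[x/1000,.006*np.cos(a),.044+.006*np.sin(a)]])).round(1)[0])
out=[]
for n,(x,y,w,h),k in(("scene",(345,270,50,50),8),("top",(190,215,50,50),8)):
    i=cv2.imread(f"pics/{n}0.png");c=cv2.resize(i[y:y+h,x:x+w],(w*k,h*k),interpolation=cv2.INTER_NEAREST)
    c=cv2.convertScaleAbs(c,alpha=1.3)
    def dr(P,col,cl=False):
        q=((proj(n,place(kp,P))+.5-[x,y])*k).astype(np.int32);cv2.polylines(c,[q],cl,col,1)
    f=23 if n=="scene" else -23
    dr(cyl(f,f,38,44),(0,0,255));
    for s in(20,-32):
        P=box(24.5,36.5,s,s+12,0,62);dr(P[[1,3,7,5]],(255,0,0),True)
    out.append(c)
cv2.imwrite("pics/c2.png",np.hstack(out))
E
```

```text
scene centre [[372.5 299.2]]
0 [374.9 298.5]
45 [374.4 297.3]
90 [372.7 297.3]
135 [370.9 298.3]
180 [370.1 299.9]
225 [370.7 301.1]
270 [372.3 301.2]
315 [374.1 300.1]
top centre [[223.5 240.3]]
0 [222.8 243. ]
45 [222.7 241.8]
90 [223.  239.7]
135 [223.6 237.9]
180 [224.1 237.6]
225 [224.2 238.8]
270 [223.9 240.9]
315 [223.3 242.6]
```

View pics/c2.png

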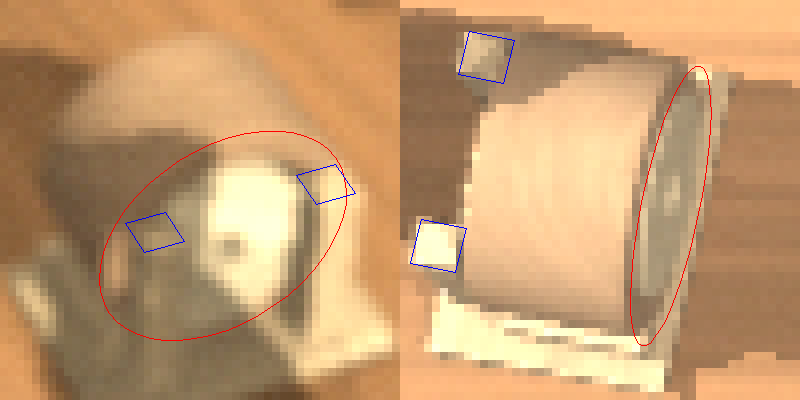

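```bash
python3 - <<'E'
from h import *
kp=(.5987,.2366,np.radians(79.4))
out=[]
for n,(x,y,w,h),k in(("scene",(362,287,25,25),16),("top",(210,225,25,25),16)):
    i=cv2.imread(f"pics/{n}0.png")[y:y+h,x:x+w].astype(float)
    print(n);print(np.array(i.mean(2)[3:20,3:20] if n=="scene" else i.mean(2)[2:24,7:20],int))
    for g in range(1):
        lo,hi=(60,255) if n=="scene" else (70,150)
        c=cv2.resize(np.clip((i-lo)/(hi-lo)*255,0,255).astype(np.uint8),(w*k,h*k),interpolation=cv2.INTER_NEAREST)
        out.append(c)
cv2.imwrite("pics/c3.png",np.hstack(out))
E
```

```text
scene
[[ 84  85  80  76  72  77  94 125 146 152 156 156 157 145 130 108 104]
 [ 83  80  72  76  77  90 122 152 173 179 181 180 178 173 156 128 100]
 [ 76  75  76  75  86 105 138 173 193 199 199 198 198 196 190 170 141]
 [ 74  78  84  88  97 110 138 176 195 202 199 202 201 200 199 195 174]
 [ 77  87  99 107 107 117 144 182 198 200 200 200 201 200 201 200 181]
 [ 87 102 112 116 115 134 168 196 204 206 203 204 203 200 202 197 171]
 [ 91 107 118 118 117 140 182 204 210 208 208 206 207 206 206 199 164]
 [ 92 104 113 115 118 140 184 209 211 211 209 209 210 210 211 204 169]
 [ 97  99 103 110 115 140 180 199 200 200 205 210 211 211 212 204 169]
 [109 107 107 108 114 137 166 171 160 160 185 203 209 211 211 200 160]
 [112 110 106 104 115 139 154 146 124 125 163 189 200 204 199 176 134]
 [107 100  96  99 117 142 150 144 131 130 156 179 189 195 186 156 113]
 [ 96  94  91  97 117 141 154 152 149 154 171 180 186 189 176 145 105]
 [ 90  88  91  93 107 128 146 155 170 176 181 183 180 180 173 142  99]
 [ 93  92  92  89  98 110 128 150 171 183 184 180 180 183 169 139  96]
 [ 94  89  87  88  95  94 105
[... 628 characters left out ...]
99 146 109 111 116 109 116 131 137 102]
 [170 167 138 109 150 114 119 134 110 112 129 124  93]
 [171 166 113 119 132 111 122 140 109 115 130 108  97]
 [172 164 111 133 127 115 138 144 113 114 129 104  95]
 [172 161 100 135 125 115 135 126 113 122 140 100 103]
 [170 147  99 149 114 113 127 118 112 126 124  98 103]
 [168 138 106 150 112 110 112 111 112 130 117  98  99]
 [165 136 107 146 110 111 111 111 114 129 108  96  98]
 [158 121 105 147 110 109 113 113 121 126  92  99  99]
 [151 106 116 139 112 112 111 111 125 136  94  99  96]
 [151 103 117 136 112 110 110 112 129 123  98 101 101]
 [151 101 116 134 112 113 110 118 129 112 103 104 105]
 [143  99 111 129 112 115 110 126 129 106 101 101 101]]
```

View pics/c3.png

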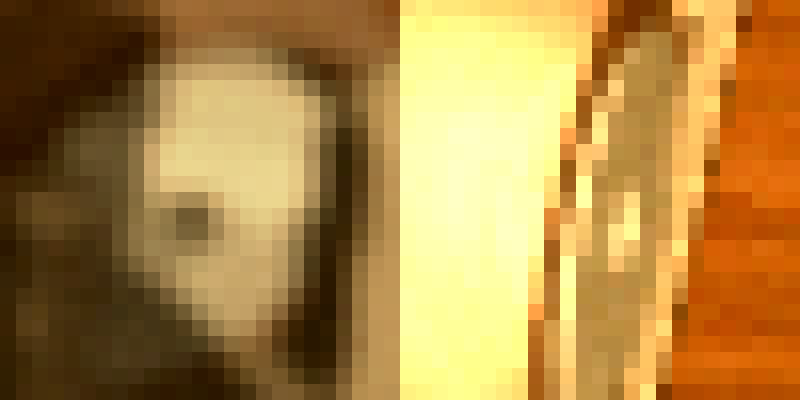

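Request:
play_rows(
  targets=[
    {"delta_pos": [0.15,-0.34,-0.02],"delta_rot": [0,0,-0.2],"claw": 50},
    {"delta_pos": [0.15,-0.34,-0.02],"delta_rot": [0,0,-0.2],"claw": 50},
    {"delta_pos": [0.15,-0.34,-0.02],"delta_rot": [0,0,-0.2],"claw": 50},
    {"delta_pos": [0.15,-0.34,-0.02],"delta_rot": [0,0,-0.2],"claw": 50},
    {"delta_pos": [0.15,-0.34,-0.02],"delta_rot": [0,0,-0.2],"claw": 50},
    {"delta_pos": [0.15,-0.34,-0.02],"delta_rot": [0,0,-0.2],"claw": 50},
    {"delta_pos": [0.15,-0.34,-0.02],"delta_rot": [0,0,-0.2],"claw": 50},
    {"delta_pos": [0.15,-0.34,-0.02],"delta_rot": [0,0,-0.2],"claw": 50},
    {"delta_pos": [0.1563,-0.6789,-0.155],"delta_rot": [0,0,-0.4025],"claw": 50},
    {"delta_pos": [0.1563,-0.6789,-0.155],"delta_rot": [0,0,-0.4025],"claw": 50},
    {"delta_pos": [0.1563,-0.6789,-0.155],"delta_rot": [0,0,-0.4025],"claw": 50},
    {"delta_pos": [0.1563,-0.6789,-0.155],"delta_rot": [0,0,-0.4025],"claw": 50},
    {"delta_pos": [0.1563,-0.6789,-0.155],"delta_rot": [0,0,-0.4025],"claw": 50},
    {"delta_pos": [0.1563,-0.6789,-0.155],"delta_rot": [0,0,-0.4025],"claw": 50},
    {"delta_pos": [0.1563,-0.6789,-0.155],"delta_rot": [0,0,-0.4025],"claw": 50},
    {"delta_pos": [0.1563,-0.6789,-0.155],"delta_rot": [0,0,-0.4025],"claw": 50},
    {"delta_pos": [0.1563,-0.6789,-0.155],"delta_rot": [0,0,-0.4025],"claw": 50},
    {"delta_pos": [0.1563,-0.6789,-0.155],"delta_rot": [0,0,-0.4025],"claw": 50},
    {"delta_pos": [0.1563,-0.6789,-0.155],"delta_rot": [0,0,-0.4025],"claw": 50},
    {"delta_pos": [0.1563,-0.6789,-0.155],"delta_rot": [0,0,-0.4025],"claw": 50},
  ],
  newtons=60,
)

```text
time: 1.77
eef_pos: [0.4457, -0.0709, 0.0992]
tcp_rot: [-0.533, -0.465, 0.535, -0.462]
contact_force: [0.2, 0.3, 0.0]
opening: 0.587
```

Request:
play_rows(
  targets=[
    {"delta_pos": [0.0007,0.0009,-0.03],"delta_rot": [0,0,0],"claw": 50},
    {"delta_pos": [0.0007,0.0009,-0.055],"delta_rot": [0,0,0],"claw": 50},
    {"delta_pos": [0.0007,0.0009,-0.071],"delta_rot": [0,0,0],"claw": 50},
    {"delta_pos": [0.0007,0.0009,-0.071],"delta_rot": [0,0,0],"claw": 50},
    {"delta_pos": [0.0007,0.0009,-0.071],"delta_rot": [0,0,0],"claw": 25},
    {"delta_pos": [0.0007,0.0009,-0.071],"delta_rot": [0,0,0],"claw": 10},
    {"delta_pos": [0.0007,0.0009,-0.071],"delta_rot": [0,0,0],"claw": 10},
    {"delta_pos": [0.0007,0.0009,-0.071],"delta_rot": [0,0,0],"claw": 10},
    {"delta_pos": [0.0007,0.0009,-0.071],"delta_rot": [0,0,0],"claw": 10},
    {"delta_pos": [0.0007,0.0009,-0.071],"delta_rot": [0,0,0],"claw": 10},
    {"delta_pos": [0.0007,0.0009,-0.071],"delta_rot": [0,0,0],"claw": 10},
  ],
  newtons=90,
)

```text
time: 2.68
eef_pos: [0.4478, -0.0701, 0.0301]
tcp_rot: [0.534, 0.464, -0.534, 0.463]
contact_force: [-0.8, 3.0, 6.3]
opening: 0.184
```

Request:
play_rows(
  targets=[
    {"delta_pos": [-0.001,0,0.02],"delta_rot": [0,0,0],"claw": 10},
    {"delta_pos": [0,0,0.06],"delta_rot": [0,0,0],"claw": 10},
    {"delta_pos": [0.03,0.034,0.06],"delta_rot": [0,0,-0.005],"claw": 10},
    {"delta_pos": [0.06,0.067,0.06],"delta_rot": [0,0,-0.01],"claw": 10},
    {"delta_pos": [0.09,0.1,0.06],"delta_rot": [0,0,-0.0139],"claw": 10},
    {"delta_pos": [0.123,0.1359,0.05],"delta_rot": [0,0,-0.0139],"claw": 10},
    {"delta_pos": [0.123,0.1359,0.035],"delta_rot": [0,0,-0.0139],"claw": 10},
    {"delta_pos": [0.123,0.1359,0.028],"delta_rot": [0,0,-0.0139],"claw": 10},
    {"delta_pos": [0.123,0.1359,0.028],"delta_rot": [0,0,-0.0139],"claw": 10},
    {"delta_pos": [0.123,0.1359,0.028],"delta_rot": [0,0,-0.0139],"claw": 10},
    {"delta_pos": [0.123,0.1359,0.028],"delta_rot": [0,0,-0.0139],"claw": 10},
    {"delta_pos": [0.123,0.1359,0.028],"delta_rot": [0,0,-0.0139],"claw": 10},
  ],
  newtons=100,
)

```text
time: 3.68
eef_pos: [0.5708, 0.0649, 0.059]
tcp_rot: [0.545, 0.452, -0.544, 0.451]
contact_force: [-0.1, -0.3, -0.5]
opening: 0.19
```

```bash
python3 - <<'E'
from h import *
for n in C: cv2.imwrite(f"pics/{n}1.png",ctrl.read_camera(n))
s=ctrl.get_state();M=R.from_quat(s["tcp_rot"]).as_matrix();p=s["eef_pos"];print(s["time"],p,M.round(4),s["contact_force"],s["opening"])
rod=np.cross(M[:,1],M[:,0]);rod*=np.sign(rod[1]);print("rod",rod,np.degrees(np.arctan2(rod[1],rod[0])))
ax=p+M[:,0]*.0181
print("tip pred",proj("top",ax+rod*.130),proj("top",ax+rod*.03),"tip world",ax+rod*.13)
o=[]
for n,(x,y,w,h),k in(("top",(190,210,100,75),6),):
    i=cv2.imread(f"pics/{n}1.png");c=cv2.resize(i[y:y+h,x:x+w],(w*k,h*k),interpolation=cv2.INTER_CUBIC)
    for a in(.03,.06,.09,.13):
        q=((proj(n,ax+rod*a)[0]+.5-[x,y])*k).astype(int);cv2.circle(c,tuple(q.tolist()),2,(0,0,255),-1)
    o.append(c)
i=cv2.imread("pics/scene1.png")[265:315,340:373+7];c=cv2.resize(i,None,fx=5,fy=5,interpolation=cv2.INTER_CUBIC)
b=np.zeros((450,200,3),np.uint8);b[:250]=c;o.append(b)
cv2.imwrite("pics/c4.png",np.hstack(o))
E
```

```text
3.7833 [0.57099625 0.06506178 0.05905729] [[ 4.000e-04  9.827e-01 -1.854e-01]
 [ 1.200e-03 -1.854e-01 -9.827e-01]
 [-1.000e+00  2.000e-04 -1.300e-03]] [-0.16261561  0.49130505  0.17579386] 0.18201361864753435
rod [0.18543994 0.98265479 0.00125852] 79.31320854071245
tip pred [[233.59090345 240.43443833]] [[279.30554367 249.66836037]] tip world [0.5951108  0.1928287  0.04112091]
```

View pics/c4.png

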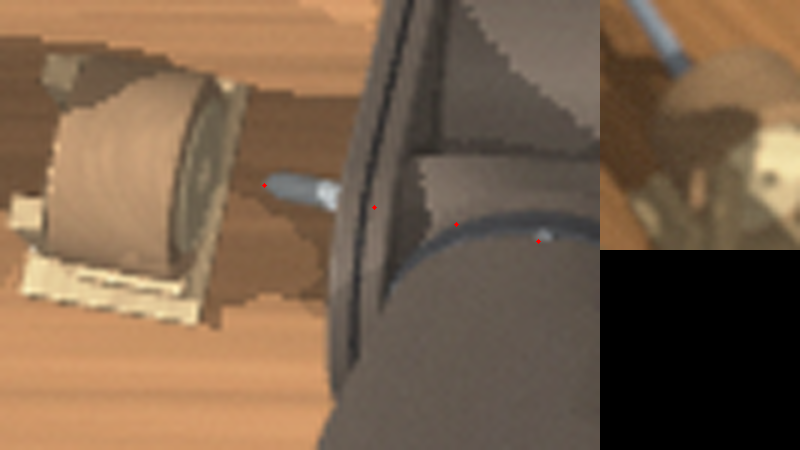

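```bash
python3 - <<'E'
from h import *
a=cv2.imread("pics/top0.png").astype(float);b=cv2.imread("pics/top1.png").astype(float)
# rod px: chroma grey
L=cv2.cvtColor(b.astype(np.uint8),cv2.COLOR_BGR2Lab).astype(float)
p=np.array([.5710,.06506,.04096]);rod=np.array([.1854,.9827,.0013])
for x in range(233,246):
    col=L[232:252,x,2]; bg=np.median(np.r_[col[:4],col[-4:]]);w=np.clip(bg-col-4,0,None)
    c=(w*np.arange(232,252)).sum()/max(w.sum(),1e-6)
    t=np.interp(-x,-np.array([proj("top",p+rod*s)[0,0] for s in np.linspace(.0,.14,200)]),np.linspace(0,.14,200))
    print(x,round(c,2),round(proj("top",p+rod*t)[0,1],2),w.sum().round(0))
E
```

```text
233 0.0 240.32 0.0
234 240.2 240.52 25.0
235 240.22 240.72 54.0
236 240.54 240.92 71.0
237 240.49 241.12 81.0
238 240.78 241.33 79.0
239 240.91 241.53 76.0
240 241.08 241.73 75.0
241 241.25 241.93 73.0
242 241.42 242.13 69.0
243 241.8 242.34 68.0
244 241.98 242.54 74.0
245 242.69 242.74 64.0
```

Request:
play_rows(
  targets=[
    {"delta_pos": [0.0007,0.0102,-0.0014],"delta_rot": [0,0,0],"claw": 10},
    {"delta_pos": [0.0023,0.0189,-0.0014],"delta_rot": [0,0,0],"claw": 10},
    {"delta_pos": [0.0023,0.0189,-0.0014],"delta_rot": [0,0,0],"claw": 10},
    {"delta_pos": [0.0028,0.0213,-0.0014],"delta_rot": [0,0,0],"claw": 10},
    {"delta_pos": [0.0032,0.0233,-0.0014],"delta_rot": [0,0,0],"claw": 10},
    {"delta_pos": [0.0032,0.0233,-0.0014],"delta_rot": [0,0,0],"claw": 10},
    {"delta_pos": [0.0032,0.0233,-0.0014],"delta_rot": [0,0,0],"claw": 10},
  ],
)

```text
time: 4.37
eef_pos: [0.5742, 0.0885, 0.0576]
tcp_rot: [0.545, 0.452, -0.544, 0.451]
contact_force: [0.3, -0.4, -0.6]
opening: 0.185
```

Request:
play_rows(
  targets=[
    {"delta_pos": [0.0003,0.0015,0],"delta_rot": [0,0,0],"claw": 10},
    {"delta_pos": [0.0005,0.0029,0],"delta_rot": [0,0,0],"claw": 10},
    {"delta_pos": [0.0005,0.0029,0],"delta_rot": [0,0,0],"claw": 10},
    {"delta_pos": [0.0005,0.0029,0],"delta_rot": [0,0,0],"claw": 10},
  ],
)

```text
time: 4.7
eef_pos: [0.5747, 0.0914, 0.0576]
tcp_rot: [0.545, 0.452, -0.544, 0.451]
contact_force: [-0.0, -0.1, -0.9]
opening: 0.184
```

Request:
play_rows(
  targets=[
    {"delta_pos": [0.0004,0.0018,0],"delta_rot": [0,0,0],"claw": 10},
    {"delta_pos": [0.0007,0.0035,0],"delta_rot": [0,0,0],"claw": 10},
    {"delta_pos": [0.001,0.005,0],"delta_rot": [0,0,0],"claw": 10},
    {"delta_pos": [0.001,0.005,0],"delta_rot": [0,0,0],"claw": 10},
    {"delta_pos": [0.001,0.005,0],"delta_rot": [0,0,0],"claw": 10},
  ],
)

```text
time: 5.12
eef_pos: [0.5757, 0.0965, 0.0576]
tcp_rot: [0.545, 0.452, -0.544, 0.451]
contact_force: [-0.0, -0.2, -1.7]
opening: 0.183
```

Request:
play_rows(
  targets=[
    {"delta_pos": [0,0,-0.001],"delta_rot": [0,0,0],"claw": 10},
    {"delta_pos": [0.0005,0.0025,-0.001],"delta_rot": [0,0,0],"claw": 10},
    {"delta_pos": [0.001,0.005,-0.001],"delta_rot": [0,0,0],"claw": 10},
    {"delta_pos": [0.0014,0.0075,-0.001],"delta_rot": [0,0,0],"claw": 10},
    {"delta_pos": [0.0019,0.01,-0.001],"delta_rot": [0,0,0],"claw": 10},
    {"delta_pos": [0.0019,0.01,-0.001],"delta_rot": [0,0,0],"claw": 10},
    {"delta_pos": [0.0019,0.01,-0.001],"delta_rot": [0,0,0],"claw": 10},
  ],
)

```text
time: 5.7
eef_pos: [0.5776, 0.1068, 0.0565]
tcp_rot: [0.544, 0.452, -0.544, 0.451]
contact_force: [0.9, 0.5, -1.7]
opening: 0.189
```

Request:
play_rows(
  targets=[
    {"delta_pos": [0.0003,0,-0.0007],"delta_rot": [0,0,0],"claw": 10},
    {"delta_pos": [0.0008,0.0025,-0.0007],"delta_rot": [0,0,0],"claw": 10},
    {"delta_pos": [0.0013,0.005,-0.0007],"delta_rot": [0,0,0],"claw": 10},
    {"delta_pos": [0.0018,0.0075,-0.0007],"delta_rot": [0,0,0],"claw": 10},
    {"delta_pos": [0.0023,0.01,-0.0007],"delta_rot": [0,0,0],"claw": 10},
    {"delta_pos": [0.0023,0.01,-0.0007],"delta_rot": [0,0,0],"claw": 10},
    {"delta_pos": [0.0023,0.01,-0.0007],"delta_rot": [0,0,0],"claw": 10},
  ],
)

```text
time: 6.28
eef_pos: [0.5799, 0.117, 0.0559]
tcp_rot: [0.544, 0.452, -0.544, 0.451]
contact_force: [0.1, -0.4, -1.0]
opening: 0.185
```

Request:
play_rows(
  targets=[
    {"delta_pos": [0.0007,0.0035,0],"delta_rot": [0,0,0],"claw": 10},
    {"delta_pos": [0.0014,0.007,0],"delta_rot": [0,0,0],"claw": 10},
    {"delta_pos": [0.002,0.0105,0],"delta_rot": [0,0,0],"claw": 10},
    {"delta_pos": [0.0027,0.014,0],"delta_rot": [0,0,0],"claw": 10},
    {"delta_pos": [0.0034,0.0175,0],"delta_rot": [0,0,0],"claw": 10},
    {"delta_pos": [0.004,0.021,0],"delta_rot": [0,0,0],"claw": 10},
    {"delta_pos": [0.004,0.021,0],"delta_rot": [0,0,0],"claw": 10},
  ],
)

```text
time: 6.87
eef_pos: [0.5841, 0.1387, 0.0559]
tcp_rot: [0.544, 0.452, -0.543, 0.452]
contact_force: [0.1, 0.2, -1.1]
opening: 0.189
```

Request:
play_rows(
  targets=[
    {"delta_pos": [0.0007,0.0035,0],"delta_rot": [0,0,0],"claw": 10},
    {"delta_pos": [0.0014,0.007,0],"delta_rot": [0,0,0],"claw": 10},
    {"delta_pos": [0.002,0.0105,0],"delta_rot": [0,0,0],"claw": 10},
    {"delta_pos": [0.0027,0.014,0],"delta_rot": [0,0,0],"claw": 10},
    {"delta_pos": [0.0034,0.0175,0],"delta_rot": [0,0,0],"claw": 10},
    {"delta_pos": [0.004,0.0213,0],"delta_rot": [0,0,0],"claw": 10},
    {"delta_pos": [0.004,0.0213,0],"delta_rot": [0,0,0],"claw": 10},
    {"delta_pos": [0.004,0.0213,0],"delta_rot": [0,0,0],"claw": 10},
  ],
)

```text
time: 7.53
eef_pos: [0.588, 0.1603, 0.0559]
tcp_rot: [0.544, 0.452, -0.543, 0.452]
contact_force: [0.4, -0.7, -1.0]
opening: 0.184
```

```bash
python3 - <<'E'
from h import *
o=[]
for n,(x,y,w,h),k in(("top",(150,190,110,90),4),("scene",(320,240,90,90),4)):
    i=ctrl.read_camera(n);cv2.imwrite(f"pics/{n}2.png",i);o.append(cv2.resize(i[y:y+h,x:x+w],(w*k,h*k),interpolation=cv2.INTER_CUBIC))
cv2.imwrite("pics/c5.png",np.hstack(o))
s=ctrl.get_state();print(s["eef_pos"],s["contact_force"],s["wrist_torque"],R.from_quat(s["tcp_rot"]).as_matrix()[:,1])
E
```

```text
[0.58800479 0.15998626 0.05585445] [ 0.50734746 -0.25022668 -0.69252545] [ 0.02396952 -0.00798616  0.02866421] [ 9.83057445e-01 -1.83297672e-01  1.51602238e-04]
```

View pics/c5.png

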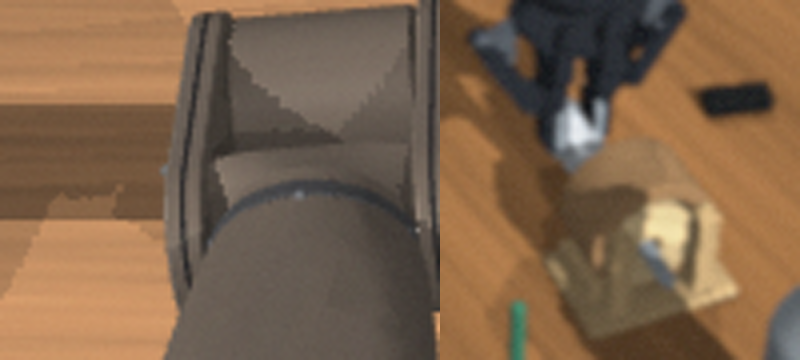

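Request:
play_rows(
  targets=[
    {"delta_pos": [0,0,0.001],"delta_rot": [0,0,0],"claw": 10},
    {"delta_pos": [0,0,0.002],"delta_rot": [0,0,0],"claw": 10},
    {"delta_pos": [0,0,0.003],"delta_rot": [0,0,0],"claw": 10},
    {"delta_pos": [0,0,0.004],"delta_rot": [0,0,0],"claw": 10},
    {"delta_pos": [0,0,0.005],"delta_rot": [0,0,0],"claw": 10},
    {"delta_pos": [0,0,0.006],"delta_rot": [0,0,0],"claw": 10},
    {"delta_pos": [0,0,0.008],"delta_rot": [0,0,0],"claw": 10},
    {"delta_pos": [0,0,0.01],"delta_rot": [0,0,0],"claw": 10},
    {"delta_pos": [0,0,0.012],"delta_rot": [0,0,0],"claw": 10},
    {"delta_pos": [0,0,0.015],"delta_rot": [0,0,0],"claw": 10},
    {"delta_pos": [0,0,0.018],"delta_rot": [0,0,0],"claw": 10},
    {"delta_pos": [0,0,0.02],"delta_rot": [0,0,0],"claw": 10},
    {"delta_pos": [0,0,0.02],"delta_rot": [0,0,0],"claw": 10},
  ],
  newtons=120,
)

```text
time: 8.72
eef_pos: [0.5885, 0.1601, 0.0767]
tcp_rot: [0.545, 0.452, -0.543, 0.452]
contact_force: [1.1, 0.5, -3.1]
opening: 0.179
```

```bash
python3 - <<'E'
from h import *
o=[]
for n,(x,y,w,h),k in(("scene",(320,220,110,110),5),):
    i=ctrl.read_camera(n);cv2.imwrite(f"pics/{n}3.png",i);o.append(cv2.resize(i[y:y+h,x:x+w],(w*k,h*k),interpolation=cv2.INTER_CUBIC))
cv2.imwrite("pics/c6.png",np.hstack(o))
s=ctrl.get_state();print(s["eef_pos"],s["contact_force"],s["wrist_torque"])
E
```

```text
[0.58828453 0.16002505 0.07634975] [ 0.1541171   0.04416674 -3.1920473 ] [-0.18748794  0.02398425  0.00821758]
```

View pics/c6.png

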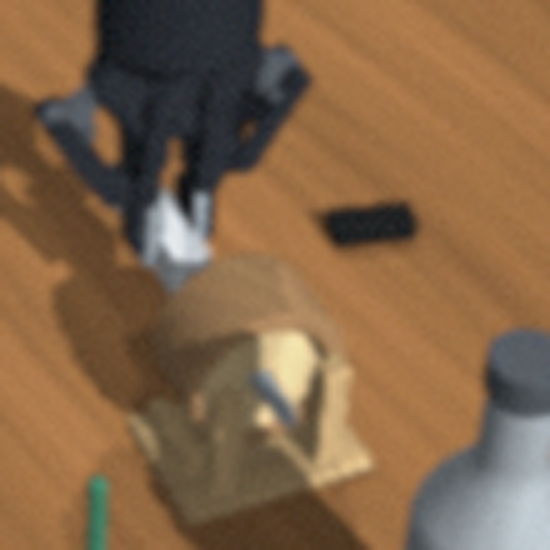

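Request:
play_rows(
  targets=[
    {"delta_pos": [0,0,0.004],"delta_rot": [0,0,0],"claw": 10},
    {"delta_pos": [0,0,0.012],"delta_rot": [0,0,0],"claw": 10},
    {"delta_pos": [0,0,0.025],"delta_rot": [0,0,0],"claw": 10},
    {"delta_pos": [0,0,0.04],"delta_rot": [0,0,0],"claw": 10},
    {"delta_pos": [0,0,0.055],"delta_rot": [0,0,0],"claw": 10},
    {"delta_pos": [0,0,0.07],"delta_rot": [0,0,0],"claw": 10},
    {"delta_pos": [0,0,0.085],"delta_rot": [0,0,0],"claw": 10},
    {"delta_pos": [0,0,0.095],"delta_rot": [0,0,0],"claw": 10},
    {"delta_pos": [0.0006,-0.004,0.1],"delta_rot": [0,0,0],"claw": 10},
    {"delta_pos": [0.002,-0.012,0.1],"delta_rot": [0,0,0.003],"claw": 10},
    {"delta_pos": [0.004,-0.024,0.1],"delta_rot": [0,0,0.007],"claw": 10},
    {"delta_pos": [0.0064,-0.0395,0.1],"delta_rot": [0,0,0.012],"claw": 10},
    {"delta_pos": [0.0096,-0.059,0.1],"delta_rot": [0,0,0.018],"claw": 10},
    {"delta_pos": [0.0128,-0.079,0.1],"delta_rot": [0,0,0.025],"claw": 10},
    {"delta_pos": [0.016,-0.099,0.1],"delta_rot": [0,0,0.031],"claw": 10},
    {"delta_pos": [0.019,-0.1185,0.1],"delta_rot": [0,0,0.037],"claw": 10},
    {"delta_pos": [0.0225,-0.138,0.1],"delta_rot": [0,0,0.043],"claw": 10},
    {"delta_pos": [0.0256,-0.156,0.1],"delta_rot": [0,0,0.049],"claw": 10},
    {"delta_pos": [0.027,-0.17,0.1],"delta_rot": [0,0,0.053],"claw": 10},
    {"delta_pos": [0.0285,-0.178,0.1],"delta_rot": [0,0,0.055],"claw": 10},
  ],
)

```text
time: 10.43
eef_pos: [0.6163, -0.0204, 0.1752]
tcp_rot: [0.503, 0.497, -0.503, 0.496]
contact_force: [-1.1, 0.4, -2.2]
opening: 0.179
```

Request:
play_rows(
  targets=[
    {"delta_pos": [0.0007,-0.004,0],"delta_rot": [0,0,0.001],"claw": 10},
    {"delta_pos": [0.002,-0.012,0],"delta_rot": [0,0,0.004],"claw": 10},
    {"delta_pos": [0.004,-0.024,0],"delta_rot": [0,0,0.008],"claw": 10},
    {"delta_pos": [0.0066,-0.04,0],"delta_rot": [0,0,0.013],"claw": 10},
    {"delta_pos": [0.01,-0.06,0],"delta_rot": [0,0,0.019],"claw": 10},
    {"delta_pos": [0.0133,-0.08,0],"delta_rot": [0,0,0.026],"claw": 10},
    {"delta_pos": [0.0167,-0.1,0],"delta_rot": [0,0,0.032],"claw": 10},
    {"delta_pos": [0.02,-0.12,0],"delta_rot": [0,0,0.038],"claw": 10},
    {"delta_pos": [0.0233,-0.14,0],"delta_rot": [0,0,0.045],"claw": 10},
    {"delta_pos": [0.0266,-0.16,0],"delta_rot": [0,0,0.051],"claw": 10},
    {"delta_pos": [0.03,-0.18,0],"delta_rot": [0,0,0.058],"claw": 10},
    {"delta_pos": [0.0333,-0.2,0],"delta_rot": [0,0,0.064],"claw": 10},
    {"delta_pos": [0.0366,-0.22,0],"delta_rot": [0,0,0.07],"claw": 10},
    {"delta_pos": [0.0395,-0.237,0],"delta_rot": [0,0,0.076],"claw": 10},
    {"delta_pos": [0.042,-0.251,0],"delta_rot": [0,0,0.08],"claw": 10},
    {"delta_pos": [0.0433,-0.26,0],"delta_rot": [0,0,0.083],"claw": 10},
    {"delta_pos": [0.044,-0.264,0],"delta_rot": [0,0,0.0844],"claw": 10},
    {"delta_pos": [0.044,-0.2642,0],"delta_rot": [0,0,0.0844],"claw": 10},
    {"delta_pos": [0.044,-0.2642,0],"delta_rot": [0,0,0.0844],"claw": 10},
    {"delta_pos": [0.044,-0.2642,0],"delta_rot": [0,0,0.0844],"claw": 10},
  ],
)

```text
time: 12.1
eef_pos: [0.6603, -0.2835, 0.175]
tcp_rot: [0.433, 0.56, -0.433, 0.558]
contact_force: [-0.3, -1.1, -2.6]
opening: 0.178
```

```bash
python3 - <<'E'
from h import *
o=[];s=ctrl.get_state();M=R.from_quat(s["tcp_rot"]).as_matrix();p=s["eef_pos"]
rod=np.cross(M[:,1],M[:,0]);rod*=np.sign(rod[1]);ax=p+M[:,0]*.0181
print(s["time"],p,s["contact_force"],"rod",rod,"yaw",np.degrees(np.arctan2(rod[1],rod[0])),"mid",ax+rod*.077,"tip",ax+rod*.13)
pose=(.641,-.2101,np.radians(104.5))
for n,(x,y,w,h),k in(("top",(385,165,80,80),5),("scene",(215,120,80,120),5)):
    i=ctrl.read_camera(n);cv2.imwrite(f"pics/{n}4.png",i);c=cv2.resize(i[y:y+h,x:x+w],(w*k,h*k),interpolation=cv2.INTER_CUBIC)
    for a in(.03,.077,.13):
        q=((proj(n,ax+rod*a)[0]+.5-[x,y])*k).astype(int);cv2.circle(c,tuple(q.tolist()),2,(0,0,255),-1)
    for sx in(-41,41):
      P=np.array([[sx,yy,zz] for yy,zz in((-25,90),(-25,10),(25,10),(25,90))])/1000
      q=((proj(n,place(pose,P))+.5-[x,y])*k).astype(np.int32);cv2.polylines(c,[q],False,(255,0,0),1)
    b=np.zeros((600,400,3),np.uint8);b[:c.shape[0]]=c;o.append(b)
cv2.imwrite("pics/c7.png",np.hstack(o))
E
```

```text
12.1 [ 0.66030477 -0.28347993  0.17500368] [-0.31888401 -1.10167175 -2.62029761] rod [-0.25070997  0.96806077  0.00168709] yaw 104.51954992741523 mid [ 0.64097535 -0.20891411  0.15703362] tip [ 0.62768772 -0.15760689  0.15712304]
```

View pics/c7.png

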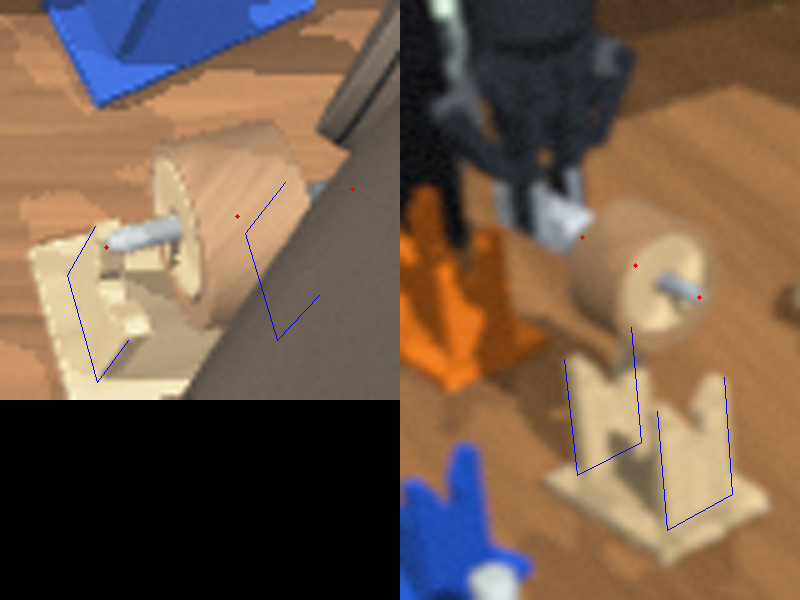

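Request:
play_rows(
  targets=[
    {"delta_pos": [0,-0.0008,-0.004],"delta_rot": [0,0,0],"claw": 10},
    {"delta_pos": [0,-0.0008,-0.012],"delta_rot": [0,0,0],"claw": 10},
    {"delta_pos": [0,-0.0008,-0.022],"delta_rot": [0,0,0],"claw": 10},
    {"delta_pos": [0,-0.0008,-0.032],"delta_rot": [0,0,0],"claw": 10},
    {"delta_pos": [0,-0.0008,-0.042],"delta_rot": [0,0,0],"claw": 10},
    {"delta_pos": [0,-0.0008,-0.05],"delta_rot": [0,0,0],"claw": 10},
    {"delta_pos": [0,-0.0008,-0.055],"delta_rot": [0,0,0],"claw": 10},
    {"delta_pos": [0,-0.0008,-0.06],"delta_rot": [0,0,0],"claw": 10},
    {"delta_pos": [0,-0.0008,-0.063],"delta_rot": [0,0,0],"claw": 10},
    {"delta_pos": [0,-0.0008,-0.066],"delta_rot": [0,0,0],"claw": 10},
    {"delta_pos": [0,-0.0008,-0.069],"delta_rot": [0,0,0],"claw": 10},
    {"delta_pos": [0,-0.0008,-0.071],"delta_rot": [0,0,0],"claw": 10},
    {"delta_pos": [0,-0.0008,-0.071],"delta_rot": [0,0,0],"claw": 10},
  ],
)

```text
time: 13.28
eef_pos: [0.6602, -0.2843, 0.1039]
tcp_rot: [0.433, 0.56, -0.433, 0.559]
contact_force: [-0.2, 0.3, -3.6]
opening: 0.177
```

Request:
play_rows(
  targets=[
    {"delta_pos": [0,0,-0.002],"delta_rot": [0,0,0],"claw": 10},
    {"delta_pos": [0,0,-0.004],"delta_rot": [0,0,0],"claw": 10},
    {"delta_pos": [0,0,-0.006],"delta_rot": [0,0,0],"claw": 10},
    {"delta_pos": [0,0,-0.008],"delta_rot": [0,0,0],"claw": 10},
    {"delta_pos": [0,0,-0.01],"delta_rot": [0,0,0],"claw": 10},
    {"delta_pos": [0,0,-0.012],"delta_rot": [0,0,0],"claw": 10},
    {"delta_pos": [0,0,-0.014],"delta_rot": [0,0,0],"claw": 10},
    {"delta_pos": [0,0,-0.014],"delta_rot": [0,0,0],"claw": 10},
  ],
)

```text
time: 13.95
eef_pos: [0.6599, -0.2841, 0.0891]
tcp_rot: [0.433, 0.56, -0.433, 0.558]
contact_force: [0.1, -0.3, -4.2]
opening: 0.178
```

Request:
play_rows(
  targets=[
    {"delta_pos": [0,0,-0.001],"delta_rot": [0,0,0],"claw": 10},
    {"delta_pos": [0,0,-0.002],"delta_rot": [0,0,0],"claw": 10},
    {"delta_pos": [0,0,-0.003],"delta_rot": [0,0,0],"claw": 10},
    {"delta_pos": [0,0,-0.004],"delta_rot": [0,0,0],"claw": 10},
    {"delta_pos": [0,0,-0.0045],"delta_rot": [0,0,0],"claw": 10},
    {"delta_pos": [0,0,-0.0045],"delta_rot": [0,0,0],"claw": 10},
  ],
)

```text
time: 14.45
eef_pos: [0.6599, -0.2841, 0.0844]
tcp_rot: [0.433, 0.56, -0.433, 0.558]
contact_force: [-0.5, -0.3, -2.8]
opening: 0.177
```

Request:
play_rows(
  targets=[
    {"delta_pos": [0,0,-0.0005],"delta_rot": [0,0,0],"claw": 10},
    {"delta_pos": [0,0,-0.001],"delta_rot": [0,0,0],"claw": 10},
    {"delta_pos": [0,0,-0.0014],"delta_rot": [0,0,0],"claw": 10},
    {"delta_pos": [0,0,-0.0014],"delta_rot": [0,0,0],"claw": 10},
    {"delta_pos": [0,0,-0.0014],"delta_rot": [0,0,0],"claw": 10},
  ],
)

```text
time: 14.87
eef_pos: [0.6599, -0.2841, 0.0833]
tcp_rot: [0.433, 0.56, -0.433, 0.558]
contact_force: [0.1, -0.7, -2.9]
opening: 0.178
```

Request:
play_rows(
  targets=[
    {"delta_pos": [0,0,-0.0005],"delta_rot": [0,0,0],"claw": 10},
    {"delta_pos": [0,0,-0.001],"delta_rot": [0,0,0],"claw": 10},
    {"delta_pos": [0,0,-0.001],"delta_rot": [0,0,0],"claw": 10},
    {"delta_pos": [0,0,-0.001],"delta_rot": [0,0,0],"claw": 10},
  ],
)

```text
time: 15.2
eef_pos: [0.66, -0.2842, 0.083]
tcp_rot: [0.433, 0.56, -0.433, 0.558]
contact_force: [-2.3, 0.5, 2.2]
opening: 0.175
```

```bash
python3 - <<'E'
from h import *
o=[];s=ctrl.get_state();print(s["time"],s["eef_pos"],s["contact_force"],s["wrist_torque"])
for n,(x,y,w,h),k in(("top",(385,165,80,80),5),("scene",(215,140,80,110),5)):
    i=ctrl.read_camera(n);cv2.imwrite(f"pics/{n}5.png",i);c=cv2.resize(i[y:y+h,x:x+w],(w*k,h*k),interpolation=cv2.INTER_CUBIC)
    b=np.zeros((600,400,3),np.uint8);b[:c.shape[0]]=c;o.append(b)
cv2.imwrite("pics/c8.png",np.hstack(o))
E
```

```text
15.2 [ 0.66001868 -0.28415243  0.08304107] [-2.32842719  0.48450531  2.18839619] [0.13983964 0.39559273 0.09941813]
```

View pics/c8.png

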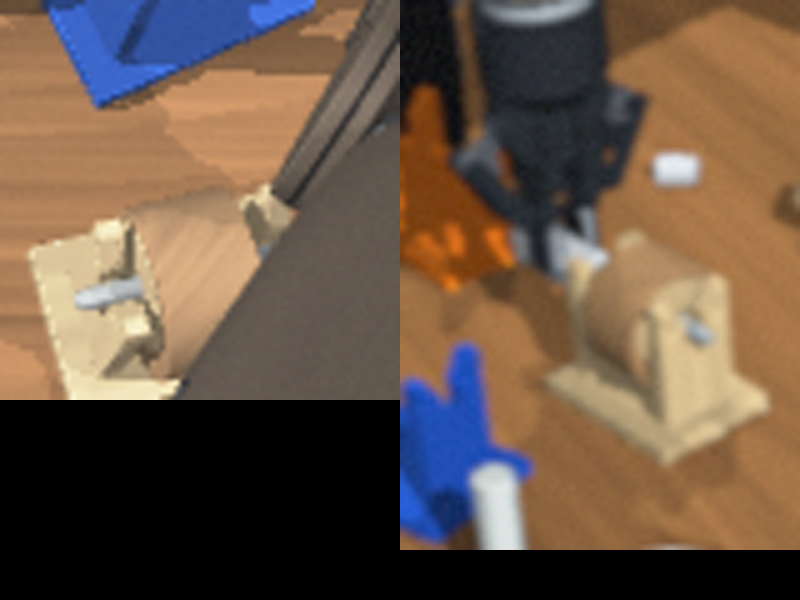

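Request:
play_rows(
  targets=[
    {"delta_pos": [0,0,0],"delta_rot": [0,0,0],"claw": 18},
    {"delta_pos": [0,0,0],"delta_rot": [0,0,0],"claw": 20},
    {"delta_pos": [0,0,0],"delta_rot": [0,0,0],"claw": 22},
    {"delta_pos": [0,0,0],"delta_rot": [0,0,0],"claw": 26},
    {"delta_pos": [0,0,0],"delta_rot": [0,0,0],"claw": 32},
    {"delta_pos": [0,0,0],"delta_rot": [0,0,0],"claw": 38},
    {"delta_pos": [0,0,0],"delta_rot": [0,0,0],"claw": 40},
    {"delta_pos": [0,0,0],"delta_rot": [0,0,0],"claw": 40},
    {"delta_pos": [0,0,0.005],"delta_rot": [0,0,0],"claw": 40},
    {"delta_pos": [0,0,0.015],"delta_rot": [0,0,0],"claw": 40},
    {"delta_pos": [0,0,0.03],"delta_rot": [0,0,0],"claw": 40},
    {"delta_pos": [0,0,0.05],"delta_rot": [0,0,0],"claw": 40},
    {"delta_pos": [0,0,0.08],"delta_rot": [0,0,0],"claw": 40},
    {"delta_pos": [0,0,0.12],"delta_rot": [0,0,0],"claw": 40},
    {"delta_pos": [0,-0.03,0.15],"delta_rot": [0,0,0],"claw": 40},
    {"delta_pos": [-0.03,-0.07,0.15],"delta_rot": [0,0,0],"claw": 40},
    {"delta_pos": [-0.06,-0.1,0.15],"delta_rot": [0,0,0],"claw": 40},
    {"delta_pos": [-0.09,-0.13,0.15],"delta_rot": [0,0,0],"claw": 40},
    {"delta_pos": [-0.12,-0.16,0.15],"delta_rot": [0,0,0],"claw": 40},
    {"delta_pos": [-0.12,-0.16,0.15],"delta_rot": [0,0,0],"claw": 40},
  ],
)

```text
time: 16.97
eef_pos: [0.5362, -0.4487, 0.2355]
tcp_rot: [0.433, 0.558, -0.435, 0.558]
contact_force: [0.6, 0.2, 0.3]
opening: 0.47
```

```bash
python3 - <<'E'
from h import *
o=[];s=ctrl.get_state();print(s["time"],s["eef_pos"],s["contact_force"],s["opening"])
for n,(x,y,w,h),k in(("top",(385,185,80,80),5),("scene",(215,140,80,110),5)):
    i=ctrl.read_camera(n);cv2.imwrite(f"pics/{n}6.png",i);c=cv2.resize(i[y:y+h,x:x+w],(w*k,h*k),interpolation=cv2.INTER_CUBIC)
    b=np.zeros((600,400,3),np.uint8);b[:c.shape[0]]=c;o.append(b)
cv2.imwrite("pics/c9.png",np.hstack(o))
E
```

```text
16.9667 [ 0.53620397 -0.44867248  0.23547174] [0.59358772 0.23822388 0.26932565] 0.47004060559826555
```

View pics/c9.png

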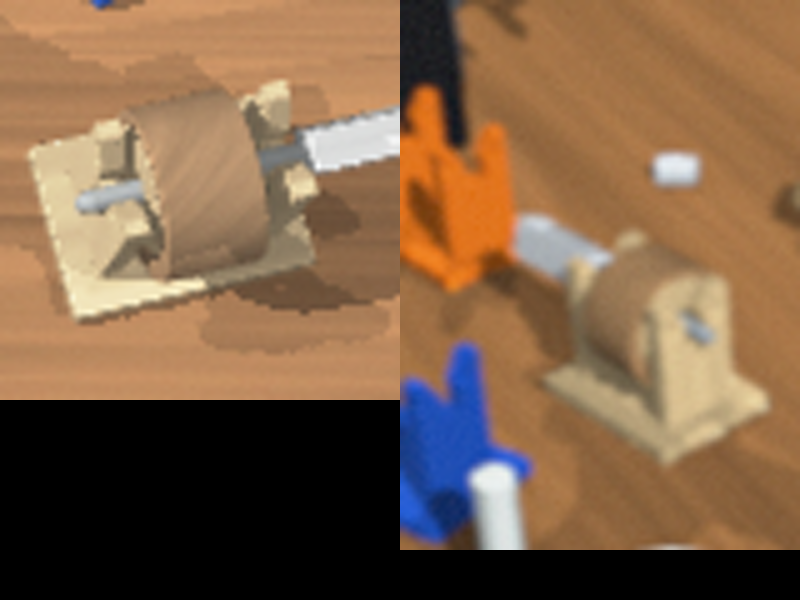

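Both crops show the rod resting in both notches, the roll hanging between the uprights, the handle outside and the gripper clear. I'm handing in the job.

```bash
python3 -c "
from plant import ctrl
print(ctrl.sign_off())"
```

```text
the job is handed in; nothing more can be done
None
```

The job is done and handed in at about 17 s of the 72 s allowed. I took the spindle by its handle and slid the rod through the off-centre hole. I then lifted the roll out on the rod, lowered the rod into both notches of the plain plywood stand and let go.

- **Insertion:** the wrist force readings, taken at the end of each move, stayed under about 2 N while the rod went in. The hole turned out to be low and to the side.
- **Seating:** readings stayed below about 5 N during the carry. At the stand, the vertical force swung from about -3 N to +2 N at a rod height of 65 mm, which is where the seat should be.
- **Final check:** the last pictures show the roll hanging between the uprights, the handle outside and the gripper well clear. I saw no bystander out of place in the cropped views I took, but I did not look at the whole desk again at the end.
- **Disagreements:** the two cameras differed by up to about 3 mm on positions. The images did not settle which way the hole was offset, so the first gentle try settled it. The grip opening also read about 15 mm on the 18 mm handle.

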